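Set and switch on the slide warmer

ROBOT

A 6-joint arm with a two-finger parallel gripper is mounted at the origin on the work surface. World frame = base frame: x ahead of the robot, y to its left, z up, the work surface at z = 0. Lengths are in m, angles in degrees, forces in N, time in s.
With the tool pointing down it reaches from about 0.375 to 0.975 m from the base axis. Payload 3.8 kg.
Tool frame: the origin (TCP) lies at the very end of the fingers, on their centre line; the grasp point (between the pads) lies 19 mm behind it; z points along the fingers, y is the line along which they close (so a half turn about z gives the same grasp; the last joint's range is limited). The gripper opens to 85 mm and grips with 20 to 120 N. Pads are 22 mm wide; open, the fingers measure 114 mm over their backs; the gripper's body (76 mm by 85 mm) begins 54 mm behind the grasp point. The pads swing forward as they close: fully open they stand 13 mm farther back than shut.
Start: joints at [-69.494, 15.12, 91.902, -0, 72.978, -2.114], TCP at [0.26, -0.623, 0.231] pointing down, gripper open.
Joint ranges: [-150.88, 150.88], [-54.13, 125.18], [17.81, 147.31], [-75.09, 255.09], [0, 152.58], [-146.25, 146.25]. Speed limits (degrees/s): [147.25, 147.25, 180, 180, 180, 180].

INTERFACE

Orientations are given as a 3x3 rotation matrix whose columns are the frame's x, y, z axes.
In Python, from bench import ctrl gives the robot as it stands.
- The arm moves only by the tool jog_arm, never from a script. Its argument "plan" is one flat list of numbers, 7 for each row, row after row: the opening, from 0 (shut) to 1 (fully open), then the shift along the tool's x, y, z in cm, then the turn, a rotation vector about the tool's x, y, z in degrees. In form: [jaw, x, y, z, rx, ry, rz, jaw, x, y, z, rx, ry, rz, ...]. A call has 1 to 12 rows; each row shifts and turns the commanded pose from where the row before left it, along the tool's axes as they then stand; what a row does not reach is not made up. A row lasts 1/8 s, in which the tool goes at most 62.5 mm and 10.7 degrees, less where a joint would pass 70% of its speed; a pose out of reach is approached as far as the arm can. A call is refused whole if a number of a shift passes 6.25 or a number of a turn 10.7, either way. A call with a gripper value outside its range is refused whole. The fingers move at their own pace and stop on an object; "grip_force" is the grip in N (left out, the last holds). Time passes only in rows, so rows that do not move let the fingers close. It gives the time, the measured TCP pose, the force, the opening and the grip force at its end, in the units of the state.
- ctrl.state(): the state, without advancing time (a new reading comes with each control period).
- ctrl.capture(name): name is "side" or "top"; returns the picture (420x560x3 uint8, red, green, blue); there is no depth.
- ctrl.get_calibration(name): a dict with "intrinsics" (3x3 intrinsics, pixels), "R" (3x3) and "t" (3): a world point X has camera coordinates R X + t. Camera axes: x right, y down, z forward; pixel columns grow to the right and rows downward; lengths in m; the calibration is good to about 2 mm. A picture is of the moment at which its call begins. get_calibration takes no time and is no camera call.
- ctrl.close_job(): hands the job in; it is judged then, once.
The state is a dict: "time_s": time; "joints": joint angles; "joint_vel": joint speeds; "joint_efforts": joint torques, N m; "tcp_pos": TCP position; "ee_rot": TCP orientation; "wrist_force": force on the tool from outside, world axes, zero at the start; "ft_torque": the same for the moment, N m; "opening": finger opening in m; "grasp_force": force on a finger pad.
Only numpy, scipy, OpenCV 4.12 (cv2) and the standard library are available. Lean on these libraries where they do the work, as an engineer would, in place of code of your own. Each camera call takes 0.05 s, during which the arm holds its last target. There are 200 camera calls.

TASK

The smears are laid out to dry: get the slide warmer going. With a fingertip, push the large pointer dial round until the white index mark on its nose lines up with the one long line of the printed scale, and press the raised far end of the rocker switch down until it is level. Do it gently, by touch alone - do not pinch the dial - and leave the small timer knob and everything standing around as they are.

Things in the scene. Friction and masses are not known exactly. Their poses are not given: they have to be found in the camera images.
- warmer: slide warmer, white box 250 mm deep (x), 400 wide (y), fixed; yaw within 20 deg of the robot's. Aluminium control deck, 60 mm high, 100 deep, along its -x (near) edge; black warming plate, 66 mm high, behind. On the deck, all at x -75 mm, from left: big pointer dial (y +110), timer knob (-25), 5 mm lamp (-90), rocker switch (-145). Origin: centre of the underside, z up
- dial: big dial: black skirt, radius 31 mm, 6 high, and bar grip 14 mm wide, from 31 mm behind the axis to the pointed nose 31.5 ahead (sides parallel to 25 mm out), sides upright from 6 to 28 mm above the deck; hub, radius 15, to 12 mm. Origin on the axis at deck height (60 mm), x to the nose. Turns about z against 0.1 N m of friction, stays put. White line on top of the nose = index mark
- long_line (a point): inner end of the long scale line, 33.5 mm from the dial's axis, on the deck; it runs 14 mm radially outwards; the other lines of the scale, 30 degrees apart, are 6 mm long. The dial's stops are 155 degrees anticlockwise of it and 95 clockwise; the nose starts 50 to 135 degrees anticlockwise of it (seen from above). Lined up = nose and line point the same way from the axis
- dial_index (a point): tip of the index mark on the top of the dial's nose, 31.5 mm from the axis and 28 mm above the deck
- rocker_far_end (a point): far (warmer's +x) top edge of the black rocker switch, middle of its 24 mm width. Rocker 40 mm long along the warmer's x; its pivot, mid-length and 6 mm above the deck, lies 18.4 mm nearer and 7.8 mm lower than this edge while off. Pressed home, the edge is at pivot height, 20 mm beyond it; the bezel stands 5 mm above the deck
- rocker (a joint): tilt of the rocker switch in rad: 0 = off (near half level, far half standing up by 0.4 rad), 0.4 = on (far half level, end stop). Takes about 4 N at the far end and stays where it is left
- timer_mark (a point): mark on the rim of the small round timer knob (32 mm across, 19 mm high, knurled), to be left alone
- oil_bottle: small amber bottle, 25 mm across, 56 mm high, loose on the warming plate; origin under its centre
- stain_jar_a: stoppered glass staining jar 58 x 48 x 101 mm, loose on the bench left of the warmer; origin under its centre
- stain_jar_b: second staining jar of the same size, next to it
- slide_box: closed grey slide box 92 x 102 x 35 mm, loose on the bench right of the warmer; origin under its centre
- tube_rack: white rack of blood tubes 100 x 50 mm, 84 mm high, loose on the bench right of the warmer's front corner; origin under its centre
- marker: marker pen 142 mm long, 13 mm thick, lying on the bench in front of the warmer; origin under its middle
- forceps: steel forceps 115 mm long, 5 mm high, lying loose across the front edge of the warming plate, right of the dial; origin under their middle

How it is judged (in metres and radians):
At the end, for the whole second after the job is handed in: The dial's index mark points along the long scale line to within 0.08 rad (4.6 degrees; its tip within 3.3 mm of the line's inner end, seen from above), at rest, and the rocker switch is down at its far end (tilt above 0.34 of 0.4 rad) (horizontal distance between dial_index and long_line below 0.0033 m and angular speed of dial below 0.03 rad/s and value of joint rocker above 0.34 rad); the robot touches nothing.
It fails at once if the dial's grip is pinched or shoved hard (more than 22 N from the fingers) (contact force between the fingers and dial above 22 N).
It fails at once if the warmer is pressed with more than 40 N (contact force between the fingers and warmer above 40 N).
It fails at once if the timer knob is turned (its mark moves more than 4 mm) (distance of timer_mark from where it was at the start of the episode above 0.004 m).
It fails at once if a bystander is moved more than 20 mm, lifted or knocked over (distance of any of oil_bottle, stain_jar_a, stain_jar_b, slide_box, tube_rack, marker, forceps from where it was at the start of the episode above 0.02 m or angle between any of oil_bottle, stain_jar_a, stain_jar_b, slide_box, tube_rack, marker, forceps's own z axis and vertical above 0.35 rad).
It also fails if it takes over 45 s, if anything falls off the work surface, if the arm or the gripper's body presses on something with over 40 N, if the wrist force passes 120 N, or if a joint passes its speed limit or range.

## Working session

There is one attempt and no reset: what is moved stays moved. The work goes in short steps, Python scripts to look and compute and a tool call to move; the robot and the scene stay as the last step left them, time stands still between calls to the robot, and variables do not carry over. Pictures are saved under pics/ and viewed, at most 10 in all, crops included, and the job is handed in when it is done.

Besides the shell and the picture viewer there is one more tool, called after "Request:" by a JSON object that holds its "method" and its "body", one argument or row to a line. jog_arm: Moves the arm, as the interface text tells. Its arguments: {"type":"object","properties":{"plan":{"type":"array"},"grip_force":{"type":"number"}},"required":["plan"]}

```bash
mkdir -p pics; ls; python3 - <<'E'
from bench import ctrl
import cv2
for n in("top","side"):
    im=ctrl.capture(n); cv2.imwrite(f"pics/{n}0.png",im[:,:,::-1])
    c=ctrl.get_calibration(n); print(n,c)
s=ctrl.state();print(s)
E
```

```text
pics
top {'intrinsics': array([[499.31107054,   0.        , 279.9252359 ],
       [  0.        , 499.31107054, 205.62755307],
       [  0.        ,   0.        ,   1.        ]]), 'R': array([[-0.02192704, -0.99975764, -0.00196651],
       [-0.98952375,  0.02198325, -0.14268665],
       [ 0.1426953 , -0.00118278, -0.98976596]]), 't': array([0.04056073, 0.5768612 , 1.17781658])}
side {'intrinsics': array([[520.08554927,   0.        , 279.44550941],
       [  0.        , 520.08554927, 210.43948673],
       [  0.        ,   0.        ,   1.        ]]), 'R': array([[-0.77233594, -0.63516104,  0.00822458],
       [-0.41042312,  0.48909582, -0.76963507],
       [ 0.48481961, -0.59779238, -0.63843106]]), 't': array([0.47409166, 0.3014642 , 0.8556337 ])}
{'time_s': 0.1, 'joints': array([-6.94951335e+01,  1.51676746e+01,  9.19752080e+01,  6.59899047e-04,
        7.29779696e+01, -2.11487791e+00]), 'joint_vel': array([-0.05935895, -0.02196421, -0.03553567, -0.06623971,  0.06724489,
       -0.02923576]), 'joint_efforts': array([ 2.07345352e-04, -5.16707003e+01, -3.68589628e+01, -7.47462832e-05,
        6.31614865e-03,  3.31933359e-05]), 'tcp_pos': array([ 0.25937079, -0.62244359,  0.23003645]), 'ee_rot': array([[ 9.23079066e-01,  3.84609552e-01, -7.28533787e-04],
       [ 3.84610232e-01, -9.23076948e-01,  1.97948724e-03],
       [ 8.88369568e-05, -2.10742478e-03, -9.99997775e-01]]), 'wrist_force': array([ 0.0015777 ,  0.17379226, -0.63705258]), 'ft_torque': array([ 0.00638365, -0.02258105,  0.01344543]), 'grasp_force': 0.0, 'opening': 0.08580624626050491}
```

View pics/top0.png

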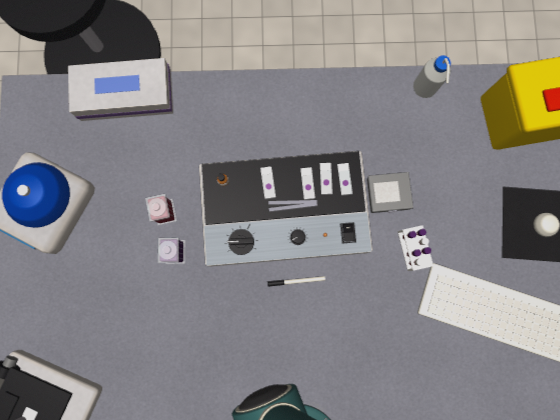

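View pics/side0.png

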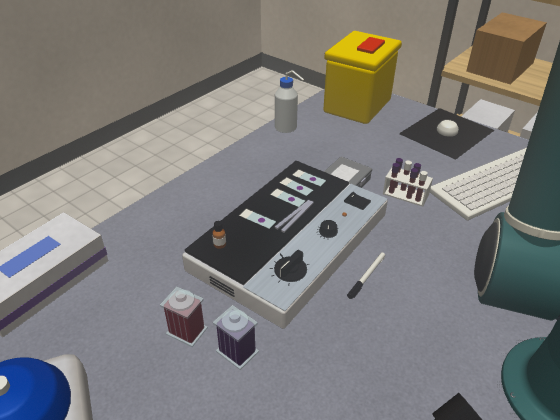

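The top view shows the warmer with its dial at (241,241), knob at (297,237), lamp at (325,235) and rocker at (348,233). In the side view the dial is at (291,267) and the rocker at (357,200). Next I'll zoom in on the dial.

```bash
cat > h.py <<'E'
import numpy as np,cv2
from bench import ctrl
def ray(cam,uv,z):
    c=ctrl.get_calibration(cam);R=np.array(c["R"]);t=np.array(c["t"]);K=np.array(c["intrinsics"])
    o=-R.T@t;d=R.T@np.linalg.inv(K)@np.array([uv[0],uv[1],1.]);return o+d*(z-o[2])/d[2]
def proj(cam,X):
    c=ctrl.get_calibration(cam);p=np.array(c["intrinsics"])@(np.array(c["R"])@np.array(X)+np.array(c["t"]));return p[:2]/p[2]
E
python3 - <<'E'
from h import *
t=cv2.imread("pics/top0.png");s=cv2.imread("pics/side0.png")
z=lambda im,x,y,w,h,k:cv2.resize(im[y:y+h,x:x+w],None,fx=k,fy=k,interpolation=cv2.INTER_CUBIC)
a=z(t,216,216,50,50,8);b=z(s,262,240,50,50,8)
cv2.imwrite("pics/dial0.png",np.hstack([a,b]))
# warmer front/outline: bright/black vs. bench via deck colour; deck mask
hsv=cv2.cvtColor(t,cv2.COLOR_BGR2HSV)
for n,p in dict(dial=(241,241),knob=(297,237),rock=(348,233)).items(): print(n,ray("top",p,.065))
# deck aluminium mask: colour sample
print(t[245,270],t[300,270],t[262,270])
E
```

```text
dial [0.49157629 0.1219455  0.065     ]
knob [ 0.49813465 -0.01100091  0.065     ]
rock [ 0.50496748 -0.13232612  0.065     ]
[180 175 168] [137 130 130] [134 127 128]
```

View pics/dial0.png

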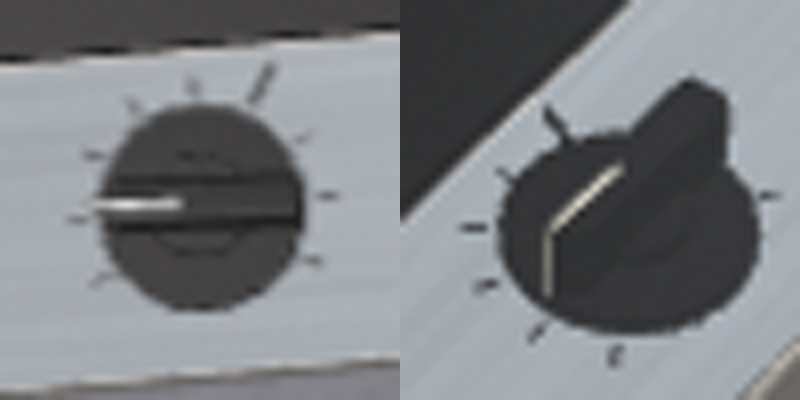

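The crop (left half, top view, scale 8) shows the nose pointing image-left, with its tip at (227.9,241.4). The long line runs up and to the right from (247.2,228.9) to (249.8,224.1), and the short ticks sit around it. I'll fit the dial axis and the line direction from all the ticks.

```bash
python3 - <<'E'
from h import *
from scipy.optimize import least_squares
o=lambda p:(216+(p[0]+.5)/8-.5,216+(p[1]+.5)/8-.5)
tk=[((260,84),0),((303,137),-30),((328,195),-60),((315,260),-90),((193,87),30),((135,105),60),((95,155),90),((78,218),120),((103,278),150)]
P=np.array([ray("top",o(p),.06)[:2] for p,_ in tk]);k=np.radians([a for _,a in tk]);r=np.full(9,.0365);r[0]=.0405
f=lambda q:(q[:2]+r[:,None]*np.c_[np.cos(q[2]+k),np.sin(q[2]+k)]-P).ravel()
s=least_squares(f,[.49,.12,0]);c=s.x[:2];print("axis",c,"line deg",np.degrees(s.x[2]),"res mm",np.round(s.fun*1e3,1))
# side view
o2=lambda p:(262+(p[0]-400+.5)/8-.5,240+(p[1]+.5)/8-.5)
a,b=ray("side",o2((548,108)),.06),ray("side",o2((570,142)),.06);print("side long",a,b,np.degrees(np.arctan2(a[1]-c[1],a[0]-c[0])))
tip=ray("top",o((95,203)),.088);print("tip top",tip,np.degrees(np.arctan2(tip[1]-c[1],tip[0]-c[0])),np.linalg.norm(tip[:2]-c))
t2=ray("side",o2((550,230)),.088);print("tip side",t2)
# skirt ellipse/knob/rocker by dark blobs in the top view
im=cv2.imread("pics/top0.png");g=cv2.cvtColor(im,cv2.COLOR_BGR2GRAY)
m=(g<105).astype(np.uint8);m[:,:205]=0;m[:222]=0;m[256:]=0;m[:,365:]=0
n,l,st,ce=cv2.connectedComponentsWithStats(m)
for i in range(1,n):
    if st[i,4]>40: print(st[i],ce[i],ray("top",ce[i],.068))
z=lambda im,x,y,w,h,k:cv2.resize(im[y:y+h,x:x+w],None,fx=k,fy=k,interpolation=cv2.INTER_CUBIC)
cv2.imwrite("pics/rock0.png",np.hstack([z(im,326,212,40,40,10),z(cv2.imread("pics/side0.png"),336,180,40,40,10)]))
E
```

```text
axis [0.49090538 0.12237599] line deg -26.1105113901764 res mm [-0.  -0.5  0.1 -0.4 -0.3  0.7  0.4  0.2  0.5 -0.2 -0.6  0.3 -0.2  0.6
 -0.  -0.9  0.1  0.3]
side long [0.5335963  0.09645021 0.06      ] [0.5220423 0.1021134 0.06     ] -31.269894466333476
tip top [0.49070792 0.15166304 0.088     ] 90.38628187224323 0.02928772259241321
tip side [0.49013478 0.14907471 0.088     ]
[206 222  30   3  54] [217.16666667 222.55555556] [0.53645147 0.17788304 0.068     ]
[340 222  16  22 278] [347.70503597 232.45323741] [ 0.50602353 -0.1312717   0.068     ]
[228 229  26  26 507] [241.03944773 241.57001972] [0.49000364 0.12163182 0.068     ]
[290 229  16  16 184] [297.61413043 236.72282609] [ 0.49851951 -0.01236937  0.068     ]
```

View pics/rock0.png

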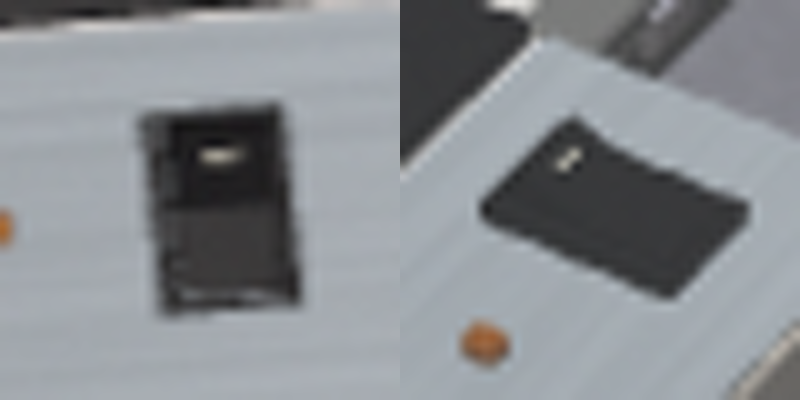

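The rocker crop shows the black switch in the top view, with its far edge near px (347,223) and its near edge near px (349,242). The raised half is the far one, and the side view agrees. The fit puts the dial axis at (0.491,0.122), the long line at -26° and the nose at about 90°, so the dial has to turn about 116° clockwise. I'll press the rocker first, moving above it with the fingers shut.

Request:
{"method": "jog_arm", "body": {
  "plan": [0,4.3,-3.53,0,0,0,0,0,4.3,-3.53,0,0,0,0,0,4.3,-3.53,0,0,0,0,0,4.3,-3.53,0,0,0,0,0,4.3,-3.53,0,0,0,0,0,4.3,-3.53,0,0,0,0,0,4.3,-3.53,0,0,0,0,0,4.3,-3.53,0,0,0,0,0,4.3,-3.53,0,0,0,0,0,4.3,-3.53,0,0,0,0,0,0,0,0,0,0,-10.7,0,0,0,0,0,0,-10.7]
}}

```text
time_s: 1.6
tcp_pos: [0.5208, -0.1306, 0.2306]
ee_rot: [[0.713, 0.701, -0.001], [0.701, -0.713, 0.0], [-0.001, -0.001, -1.0]]
wrist_force: [-0.5, -0.2, -0.6]
opening: 0.0001
grasp_force: 0.0
```

Request:
{"method": "jog_arm", "body": {
  "plan": [0,0,0,0,0,0,-10.7,0,0,0,0,0,0,-10.7,0,0,0,0,0,0,-10.7,0,0,0,0,0,0,-10.7,0,0,0,0,0,0,-10.7,0,0,0,0,0,0,-10.7,0,0,0,0,0,0,-10.7,0,0,0,0,0,0,-10.7,0,0,0,0,0,0,-10.7,0,0,0,0,0,0,-10.7,0,0,0,0,0,0,-10.7,0,0,0,0,0,0,-10.7]
}}

```text
time_s: 3.1
tcp_pos: [0.5203, -0.1317, 0.2307]
ee_rot: [[-0.992, 0.126, -0.001], [0.126, 0.992, 0.0], [0.001, 0.0, -1.0]]
wrist_force: [-0.2, -0.6, 0.2]
opening: -0.0001
grasp_force: 0.0
```

Request:
{"method": "jog_arm", "body": {
  "plan": [0,0,0,0,0,0,-10.7,0,0,0,4,0,0,0,0,0,0,4,0,0,0,0,0,0,4,0,0,0,0,0,0,0,0,0,0,0,0,0,0,0,0,0]
}}

```text
time_s: 3.85
tcp_pos: [0.5215, -0.132, 0.1124]
ee_rot: [[-0.999, -0.054, 0.001], [-0.054, 0.999, -0.0], [-0.001, -0.0, -1.0]]
wrist_force: [-0.5, -0.5, -0.2]
opening: -0.0001
grasp_force: 0.0
```

```bash
python3 - <<'E'
from h import *
im=ctrl.capture("side");im2=ctrl.capture("top")
z=lambda im,x,y,w,h,k:cv2.resize(im[y:y+h,x:x+w],None,fx=k,fy=k,interpolation=cv2.INTER_CUBIC)
cv2.imwrite("pics/r1.png",np.hstack([z(im,316,140,80,100,5),z(im2,306,172,80,100,5)])[:,:,::-1])
s=ctrl.state();print(s["tcp_pos"],s["ee_rot"],s["wrist_force"],s["opening"],s["joints"])
E
```

```text
[ 0.5225273  -0.13238359  0.11361806] [[-0.99851151 -0.05441246  0.00374817]
 [-0.05441702  0.99851766 -0.00112586]
 [-0.00368135 -0.00132815 -0.99999234]] [ 0.24368189 -0.70205259  0.23191423] 6.765413342479453e-05 [-1.68648907e+01  6.33634579e+00  1.15440362e+02  6.73420987e-04
  5.79990593e+01 -1.09984534e+02]
```

View pics/r1.png

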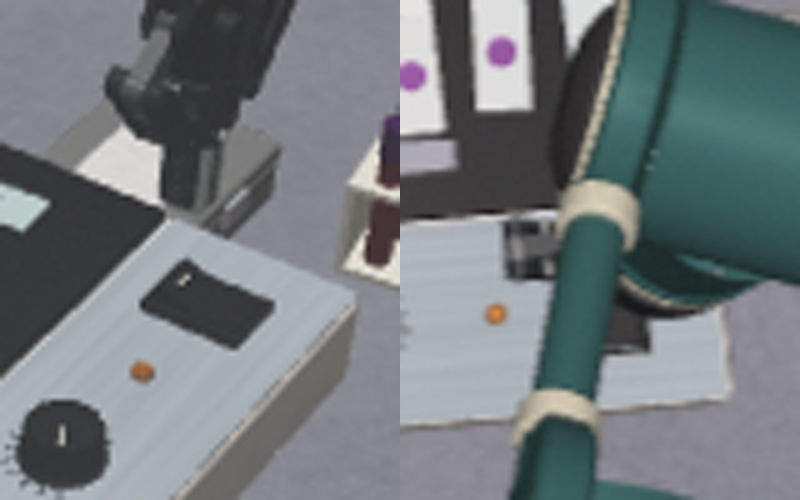

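The left half (side view) shows the shut fingertip hovering above and behind the rocker. Projected down, its position of (0.521,-0.132) lies over the far half. Now I'll go down and press gently.

Request:
{"method": "jog_arm", "body": {
  "plan": [0,0,0,1.5,0,0,0,0,0,0,1.5,0,0,0,0,0,0,0.3,0,0,0,0,0,0,0.3,0,0,0,0,0,0,0.2,0,0,0,0,0,0,0.2,0,0,0,0,0,0,0,0,0,0]
}}

```text
time_s: 4.82
tcp_pos: [0.5214, -0.1319, 0.0718]
ee_rot: [[-0.999, -0.054, 0.001], [-0.054, 0.999, -0.0], [-0.001, -0.0, -1.0]]
wrist_force: [0.2, 0.4, 2.3]
opening: -0.0
grasp_force: 1.1
```

Request:
{"method": "jog_arm", "body": {
  "plan": [0,0,0,0.1,0,0,0,0,0,0,0.1,0,0,0,0,0,0,0.1,0,0,0,0,0,0,0,0,0,0]
}}

```text
time_s: 5.32
tcp_pos: [0.5215, -0.132, 0.0686]
ee_rot: [[-0.999, -0.054, 0.001], [-0.054, 0.999, -0.0], [-0.001, -0.001, -1.0]]
wrist_force: [2.5, 1.1, 3.7]
opening: 0.0
grasp_force: 1.7
```

Request:
{"method": "jog_arm", "body": {
  "plan": [0,0,0,0.1,0,0,0,0,0,0,0.1,0,0,0,0,0,0,0,0,0,0]
}}

```text
time_s: 5.7
tcp_pos: [0.5208, -0.1321, 0.0662]
ee_rot: [[-0.999, -0.055, -0.0], [-0.055, 0.999, -0.0], [0.0, -0.0, -1.0]]
wrist_force: [2.1, -0.5, 3.6]
opening: -0.0002
grasp_force: 1.7
```

Request:
{"method": "jog_arm", "body": {
  "plan": [0,0,0,0.06,0,0,0,0,0,0,0,0,0,0]
}}

```text
time_s: 5.95
tcp_pos: [0.5208, -0.1321, 0.066]
ee_rot: [[-0.999, -0.054, -0.0], [-0.054, 0.999, -0.0], [0.0, -0.0, -1.0]]
wrist_force: [2.5, -0.9, 5.8]
opening: -0.0
grasp_force: 2.9
```

Request:
{"method": "jog_arm", "body": {
  "plan": [0,0,0,0.05,0,0,0,0,0,0,0,0,0,0]
}}

```text
time_s: 6.2
tcp_pos: [0.5208, -0.1321, 0.066]
ee_rot: [[-0.999, -0.055, -0.0], [-0.055, 0.999, -0.0], [0.0, -0.0, -1.0]]
wrist_force: [0.3, -0.3, 9.0]
opening: 0.0002
grasp_force: 4.4
```

Pressing further leaves z at 66.0 mm while the force rises to 9 N, so the rocker is on its end stop. I'll lift off and move over to the near side of the dial's nose.

Request:
{"method": "jog_arm", "body": {
  "plan": [0,0,0,-3.5,0,0,0,0,0,0,-3.5,0,0,0,0,0.82,5.53,0,0,0,0,0,0.82,5.53,0,0,0,0,0,0.82,5.53,0,0,0,0,0,0.82,5.53,0,0,0,0,0,0.82,5.53,0,0,0,0,0,0,0,0,0,0,2.5,0,0,0,0,0,0,0,0,0,0,0,0,0,0]
}}

```text
time_s: 7.45
tcp_pos: [0.4639, 0.1412, 0.1343]
ee_rot: [[-1.0, -0.011, -0.002], [-0.011, 1.0, -0.001], [0.002, -0.001, -1.0]]
wrist_force: [-0.2, -0.5, 0.5]
opening: -0.0004
grasp_force: 0.0
```

```bash
python3 - <<'E'
from h import *
im=ctrl.capture("side");im2=ctrl.capture("top")
z=lambda im,x,y,w,h,k:cv2.resize(im[y:y+h,x:x+w],None,fx=k,fy=k,interpolation=cv2.INTER_CUBIC)
cv2.imwrite("pics/d1.png",np.hstack([z(im,240,140,160,160,4)[:,:],z(im2,330,212,40,160,4)])[:,:,::-1])
s=ctrl.state();print(s["tcp_pos"],s["ee_rot"][:2,:2],s["wrist_force"])
E
```

```text
[0.46442558 0.14108793 0.13469461] [[-0.99995068 -0.00984539]
 [-0.00984478  0.99995143]] [0.54405136 0.31534539 0.40943673]
```

View pics/d1.png

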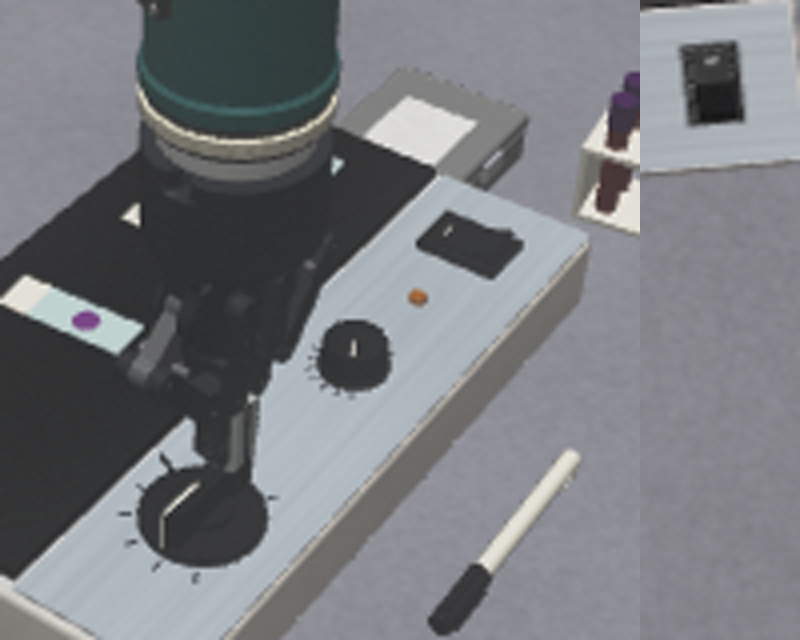

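The rocker's far half is now flat and its near half is up, so it is on. The fingertip is above the near side of the nose. I'll lower it and move in slowly until it touches.

Request:
{"method": "jog_arm", "body": {
  "plan": [0,0,0,3,0,0,0,0,0,0,3,0,0,0,0,0,0,0,0,0,0,0,-0.3,0,0,0,0,0,0,-0.3,0,0,0,0,0,0,0,0,0,0,0,0]
}}

```text
time_s: 8.3
tcp_pos: [0.4721, 0.1423, 0.0764]
ee_rot: [[-1.0, -0.011, 0.002], [-0.011, 1.0, 0.001], [-0.002, 0.001, -1.0]]
wrist_force: [-0.6, -1.0, -0.1]
opening: -0.0002
grasp_force: 0.0
```

Request:
{"method": "jog_arm", "body": {
  "plan": [0,-0.15,0,0,0,0,0,0,-0.1,0,0,0,0,0,0,0,0,0,0,0,0]
}}

```text
time_s: 8.68
tcp_pos: [0.4728, 0.1422, 0.0751]
ee_rot: [[-1.0, -0.011, -0.001], [-0.011, 1.0, -0.0], [0.001, -0.0, -1.0]]
wrist_force: [-1.3, 0.2, 1.4]
opening: 0.0001
grasp_force: 1.1
```

Request:
{"method": "jog_arm", "body": {
  "plan": [0,-0.1,0,0,0,0,0,0,0,0,0,0,0,0]
}}

```text
time_s: 8.93
tcp_pos: [0.4732, 0.1422, 0.0749]
ee_rot: [[-1.0, -0.011, -0.002], [-0.011, 1.0, 0.0], [0.002, 0.0, -1.0]]
wrist_force: [-4.8, 0.6, 4.0]
opening: 0.0001
grasp_force: 2.5
```

Contact came where expected, at v of about 18 mm and about 4.8 N. Now I'll swing the tool about the dial axis, 5° per row.

Request:
{"method": "jog_arm", "body": {
  "plan": [0,-0.181,0.149,0,0,0,5,0,-0.181,0.149,0,0,0,5,0,-0.181,0.149,0,0,0,5,0,-0.181,0.149,0,0,0,5,0,-0.181,0.149,0,0,0,5,0,-0.181,0.149,0,0,0,5]
}}

```text
time_s: 9.68
tcp_pos: [0.4856, 0.1487, 0.0748]
ee_rot: [[-0.87, 0.493, -0.002], [0.493, 0.87, -0.0], [0.002, -0.001, -1.0]]
wrist_force: [-5.0, 0.6, 2.4]
opening: -0.0001
grasp_force: 2.1
```

```bash
cat >> h.py <<'E'
def rel():
    s=ctrl.state();p=s["tcp_pos"][:2]-np.array([.4909,.1224]);R=s["ee_rot"];x=R[:2,0];y=R[:2,1]
    print("v,u mm",p@x*1e3,p@y*1e3,"face nose deg",np.degrees(np.arctan2(y[1],y[0])),"z",s["tcp_pos"][2],"F",s["wrist_force"],"T",s["ft_torque"],"t",s["time_s"],"q6",s["joints"][5])
E
python3 - <<'E'
from h import *
rel()
E
```

```text
v,u mm 17.589183218174853 20.220440716057162 face nose deg 60.45115773053349 z 0.07484939195871454 F [-5.02064601  0.58326897  2.40607   ] T [0.06896156 0.66508679 0.02012924] t 9.675 q6 -46.279427635837784
```

Tracking is good. I'll continue for another 60°.

Request:
{"method": "jog_arm", "body": {
  "plan": [0,-0.181,0.149,0,0,0,5,0,-0.181,0.149,0,0,0,5,0,-0.181,0.149,0,0,0,5,0,-0.181,0.149,0,0,0,5,0,-0.181,0.149,0,0,0,5,0,-0.181,0.149,0,0,0,5,0,-0.181,0.149,0,0,0,5,0,-0.181,0.149,0,0,0,5,0,-0.181,0.149,0,0,0,5,0,-0.181,0.149,0,0,0,5,0,-0.181,0.149,0,0,0,5,0,-0.181,0.149,0,0,0,5]
}}

```text
time_s: 11.18
tcp_pos: [0.5121, 0.1414, 0.0749]
ee_rot: [[-0.007, 1.0, -0.0], [1.0, 0.007, 0.002], [0.002, -0.0, -1.0]]
wrist_force: [-1.8, 4.4, 0.5]
opening: -0.0
grasp_force: 2.0
```

```bash
python3 - <<'E'
from h import *
rel()
E
```

```text
v,u mm 18.879400976265362 21.328993525439355 face nose deg 0.42958540832470554 z 0.0749255959924435 F [-1.82054793  4.37515285  0.49741946] T [ 0.6225738   0.34635412 -0.01055267] t 11.175 q6 12.192985778256107
```

Request:
{"method": "jog_arm", "body": {
  "plan": [0,-0.181,0.149,0,0,0,5,0,-0.181,0.149,0,0,0,5,0,-0.181,0.149,0,0,0,5,0,-0.181,0.149,0,0,0,5,0,0,0,0,0,0,0]
}}

```text
time_s: 11.8
tcp_pos: [0.5178, 0.1334, 0.0751]
ee_rot: [[0.331, 0.944, 0.001], [0.944, -0.331, 0.001], [0.002, 0.001, -1.0]]
wrist_force: [0.9, 3.1, -1.7]
opening: 0.0001
grasp_force: 2.0
```

```bash
python3 - <<'E'
from h import *
rel()
E
```

```text
v,u mm 19.2805111592911 21.773487860985025 face nose deg -19.344677981645464 z 0.07506873362935561 F [ 0.94461379  3.10939226 -1.66743224] T [ 0.66692269 -0.06678247  0.0090986 ] t 11.8 q6 31.038663274323927
```

Request:
{"method": "jog_arm", "body": {
  "plan": [0,0.5,0,0,0,0,0,0,1,0,-4,0,0,0,0,6,0,-4,0,0,0,0,6,0,0,0,0,0,0,0,0,0,0,0,0]
}}

```text
time_s: 12.42
tcp_pos: [0.5613, 0.2559, 0.1509]
ee_rot: [[0.327, 0.945, 0.003], [0.945, -0.327, 0.001], [0.002, 0.003, -1.0]]
wrist_force: [-1.7, -0.5, -0.3]
opening: -0.0001
grasp_force: 0.0
```

```bash
python3 - <<'E'
from h import *
rel()
z=lambda im,x,y,w,h,k:cv2.resize(im[y:y+h,x:x+w],None,fx=k,fy=k,interpolation=cv2.INTER_CUBIC)
t=ctrl.capture("top")[:,:,::-1];s=ctrl.capture("side")[:,:,::-1]
cv2.imwrite("pics/top2.png",t)
cv2.imwrite("pics/dial2.png",np.hstack([z(t,216,216,50,50,8),z(s,262,240,50,50,8)]))
E
```

```text
v,u mm 149.18475554412484 22.808637977416918 face nose deg -19.113747314424444 z 0.15094716573490727 F [-1.66755272 -0.52097089 -0.32485493] T [-0.07333285  0.01100873  0.04213805] t 12.425 q6 41.31602193872138
```

View pics/dial2.png

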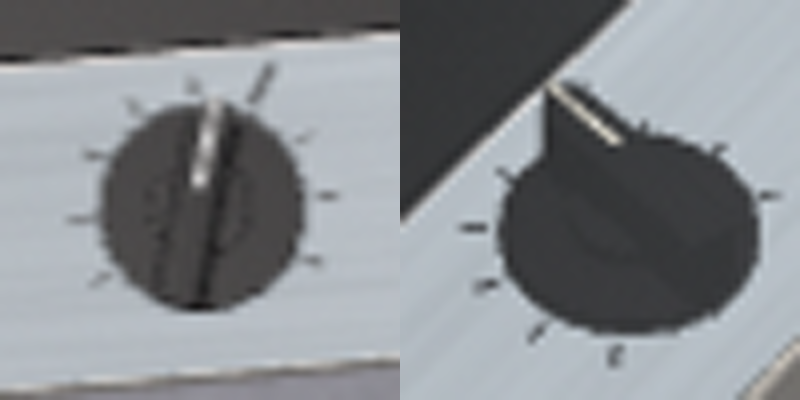

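The top view (left half) shows the index line running from crop (200,185) to (218,100), not yet at the long line, which runs from (250,103) to (270,65). I'll measure the white mark numerically.

```bash
cat >> h.py <<'E'
def nose(t,c=np.array([.4909,.1224])):
    g=t[216:266,216:266].min(axis=2).astype(float)
    m=np.zeros_like(g);yy,xx=np.mgrid[216:266,216:266]
    u0,v0=proj("top",[*c,.075]);m=((xx-u0)**2+(yy-v0)**2<13.5**2)
    w=np.clip(g-85,0,None)*m
    k=w>15; k=cv2.connectedComponentsWithStats(k.astype(np.uint8)); i=1+np.argmax(k[2][1:,4]); w=w*(k[1]==i)
    P=np.array([ray("top",(a,b),.088)[:2] for a,b in zip(xx[w>0],yy[w>0])]);W=w[w>0]
    mu=W@P/W.sum();_,V=np.linalg.eigh(np.cov(P.T,aweights=W));d=V[:,1]*np.sign(V[:,1]@(mu-c))
    a=lambda v:np.degrees(np.arctan2(v[1],v[0]))
    print("n",len(W),"centroid r mm",np.linalg.norm(mu-c)*1e3,"ang centroid",a(mu-c),"ang line",a(d),"offset",1e3*(d[0]*(mu-c)[1]-d[1]*(mu-c)[0]))
E
python3 - <<'E'
from h import *
nose(cv2.imread("pics/top0.png"));nose(cv2.imread("pics/top2.png"))
for p,q in [((200,185),(218,100))]:
    o=lambda p:(216+(p[0]+.5)/8-.5,216+(p[1]+.5)/8-.5)
    A,B=ray("top",o(p),.088),ray("top",o(q),.088);print(A,B,np.degrees(np.arctan2(*(B-A)[1::-1])))
E
```

```text
n 43 centroid r mm 21.562165425922718 ang centroid 9.094134179848025 ang line 96.13575499459417 offset -21.533429294504675
n 82 centroid r mm 15.69869557345752 ang centroid 18.225616127957544 ang line -59.4755369660844 offset 15.338408336329824
[0.49526814 0.12110307 0.088     ] [0.51995753 0.1155899  0.088     ] -12.5877100396368
```

My automatic mask picked up deck pixels at the rim, so it is unusable. The mark's end points by ray cast give the nose at -12.6° to -13.2°, so about 13.3° remain to reach -26.1°. I'll turn the tool flush with the bar and come back in.

Request:
{"method": "jog_arm", "body": {
  "plan": [0,0,0,0,0,0,-6.3,0,0,0,0,0,0,0,0,0,0,0,0,0,0]
}}

```text
time_s: 12.9
tcp_pos: [0.559, 0.2513, 0.1495]
ee_rot: [[0.229, 0.973, -0.001], [0.973, -0.229, -0.001], [-0.001, -0.001, -1.0]]
wrist_force: [-0.9, -0.2, -0.0]
opening: 0.0001
grasp_force: 0.0
```

```bash
python3 - <<'E'
from h import *
rel()
E
```

```text
v,u mm 141.11664818104262 36.83984323702257 face nose deg -13.226314302726635 z 0.1495252294407448 F [-0.94235277 -0.24126749 -0.02495833] T [ 0.01545624 -0.01304661  0.01567359] t 12.9 q6 35.123973659062884
```

Request:
{"method": "jog_arm", "body": {
  "plan": [0,-5.8,-0.84,0,0,0,0,0,-5.8,-0.84,0,0,0,0,0,0,0,3.7,0,0,0,0,0,0,3.7,0,0,0,0,0,0,0,0,0,0,0,0,0,0,0,0,0]
}}

```text
time_s: 13.65
tcp_pos: [0.5175, 0.1433, 0.0769]
ee_rot: [[0.227, 0.974, 0.001], [0.974, -0.227, 0.0], [0.0, 0.001, -1.0]]
wrist_force: [-0.2, -0.2, 0.8]
opening: -0.0005
grasp_force: 0.0
```

```bash
python3 - <<'E'
from h import *
rel()
E
```

```text
v,u mm 26.39823972731814 21.17858525406881 face nose deg -13.112582522416174 z 0.07688849315335429 F [-0.23547103 -0.15468128  0.78543558] T [ 0.0099453  -0.06155709  0.03824581] t 13.65 q6 25.937278976121153
```

Request:
{"method": "jog_arm", "body": {
  "plan": [0,-0.3,0,0,0,0,0,0,-0.3,0,0,0,0,0,0,-0.1,0,0.1,0,0,0,0,0,0,0,0,0,0]
}}

```text
time_s: 14.15
tcp_pos: [0.5152, 0.1364, 0.075]
ee_rot: [[0.226, 0.974, 0.0], [0.974, -0.226, 0.0], [0.0, 0.0, -1.0]]
wrist_force: [0.2, -0.7, -0.5]
opening: -0.0001
grasp_force: 0.0
```

Request:
{"method": "jog_arm", "body": {
  "plan": [0,-0.1,0,0,0,0,0,0,0,0,0,0,0,0]
}}

```text
time_s: 14.4
tcp_pos: [0.5149, 0.1354, 0.0748]
ee_rot: [[0.226, 0.974, -0.0], [0.974, -0.226, -0.0], [-0.0, -0.0, -1.0]]
wrist_force: [-0.1, 0.0, 0.4]
opening: 0.0002
grasp_force: 0.0
```

```bash
python3 - <<'E'
from h import *
rel()
E
```

```text
v,u mm 18.143810534918522 20.465820147061855 face nose deg -13.078250291291015 z 0.07479331578647186 F [-0.11562436  0.03580604  0.40666171] T [ 0.02087262 -0.03680631 -0.00422844] t 14.4 q6 25.136016046111106
```

Request:
{"method": "jog_arm", "body": {
  "plan": [0,-0.1,0,0,0,0,0,0,0,0,0,0,0,0]
}}

```text
time_s: 14.65
tcp_pos: [0.5147, 0.1344, 0.0748]
ee_rot: [[0.226, 0.974, -0.0], [0.974, -0.226, -0.0], [-0.0, -0.0, -1.0]]
wrist_force: [0.2, 0.1, -0.0]
opening: -0.0
grasp_force: 0.0
```

Request:
{"method": "jog_arm", "body": {
  "plan": [0,-0.163,0.132,0,0,0,4.4,0,-0.163,0.132,0,0,0,4.4,0,0,0,0,0,0,0]
}}

```text
time_s: 15.02
tcp_pos: [0.5165, 0.1314, 0.0748]
ee_rot: [[0.372, 0.928, 0.0], [0.928, -0.372, 0.001], [0.001, -0.0, -1.0]]
wrist_force: [1.1, 4.1, -0.6]
opening: 0.0001
grasp_force: 1.9
```

```bash
python3 - <<'E'
from h import *
rel()
E
```

```text
v,u mm 17.92990564914785 20.415430831095197 face nose deg -21.86032976406415 z 0.07482327278342366 F [ 1.08207986  4.05393603 -0.55023095] T [ 0.67410954 -0.0142912   0.04182528] t 15.025 q6 33.35544904518792
```

Request:
{"method": "jog_arm", "body": {
  "plan": [0,-0.11,0.09,0,0,0,3,0,0,0,0,0,0,0]
}}

```text
time_s: 15.28
tcp_pos: [0.517, 0.1298, 0.0749]
ee_rot: [[0.419, 0.908, 0.0], [0.908, -0.419, 0.001], [0.001, 0.0, -1.0]]
wrist_force: [1.1, 5.5, -1.1]
opening: -0.0002
grasp_force: 1.9
```

```bash
python3 - <<'E'
from h import *
rel()
E
```

```text
v,u mm 17.691957531223956 20.597824373863638 face nose deg -24.79341469183111 z 0.074863945157921 F [ 1.10819389  5.45485508 -1.11387886] T [ 0.63424208 -0.13314964 -0.04154407] t 15.275 q6 36.15608485421557
```

Request:
{"method": "jog_arm", "body": {
  "plan": [0,0.5,0,0,0,0,0,0,1,0,-4,0,0,0,0,6,0,-4,0,0,0,0,6,0,0,0,0,0,0,0,0,0,0,0,0]
}}

```text
time_s: 15.9
tcp_pos: [0.5722, 0.2476, 0.1504]
ee_rot: [[0.417, 0.909, 0.003], [0.909, -0.417, 0.001], [0.002, 0.002, -1.0]]
wrist_force: [-0.6, -0.6, -0.3]
opening: 0.0003
grasp_force: 0.0
```

```bash
python3 - <<'E'
from h import *
rel()
z=lambda im,x,y,w,h,k:cv2.resize(im[y:y+h,x:x+w],None,fx=k,fy=k,interpolation=cv2.INTER_CUBIC)
t=np.mean([ctrl.capture("top").astype(float) for _ in range(4)],0).astype(np.uint8)[:,:,::-1];s=ctrl.capture("side")[:,:,::-1]
cv2.imwrite("pics/top3.png",t)
cv2.imwrite("pics/dial3.png",np.hstack([z(t,216,216,50,50,8),z(s,262,240,50,50,8)]))
E
```

```text
v,u mm 147.72525068031578 21.72866251288015 face nose deg -24.63183818322148 z 0.1503749454932936 F [-0.63610746 -0.56229617 -0.30270165] T [-0.05224774 -0.00604268  0.00171395] t 15.9 q6 45.75914785318975
```

View pics/dial3.png

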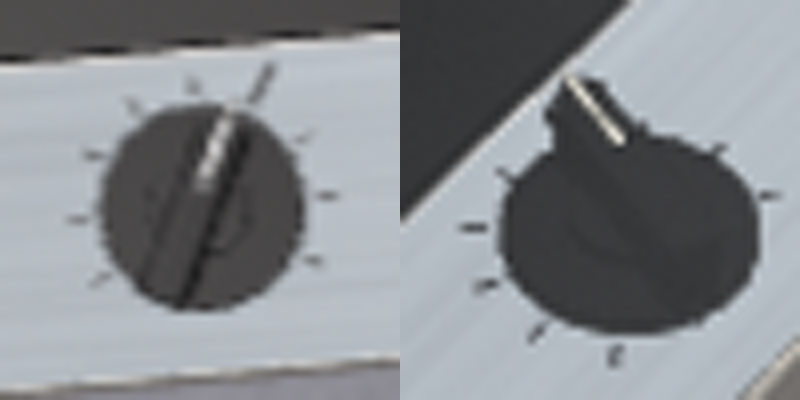

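The index line (top view) now runs from crop (205,185) to about (233,110), some 5 to 7° short of the long line. I'll measure it with a mask kept inside the skirt.

```bash
cat >> h.py <<'E'
def nose2(t,c=np.array([.4909,.1224])):
    im=cv2.resize(t[216:266,216:266],None,fx=8,fy=8,interpolation=cv2.INTER_CUBIC).min(axis=2)
    yy,xx=np.mgrid[:400,:400];m=((xx-201)**2+(yy-207)**2<94**2)&(im>125)
    k=cv2.connectedComponentsWithStats(m.astype(np.uint8));i=1+np.argmax(k[2][1:,4]);m=k[1]==i
    P=np.array([ray("top",(216+(a+.5)/8-.5,216+(b+.5)/8-.5),.088)[:2] for a,b in zip(xx[m],yy[m])])
    vx,vy,x0,y0=cv2.fitLine(P.astype(np.float32),cv2.DIST_L2,0,1e-6,1e-6).ravel().astype(float)
    mu=np.array([x0,y0]);d=np.array([vx,vy]);d*=np.sign(d@(mu-c));a=lambda v:np.degrees(np.arctan2(v[1],v[0]))
    print(k[2][i],"r",np.linalg.norm(mu-c)*1e3,"ang from axis",a(mu-c),"line",a(d),"offset mm",1e3*(d[0]*(mu-c)[1]-d[1]*(mu-c)[0]))
E
python3 - <<'E'
from h import *
for f in("top0","top2","top3"): nose2(cv2.imread(f"pics/{f}.png"))
E
```

```text
[108 198  72  13 775] r 15.452635869764084 ang from axis 93.14997318068488 line 89.60508778369004 offset mm 0.955443517604706
[192 114  28  74 970] r 14.583697038492874 ang from axis -10.92713513129409 line -12.277753100360977 offset mm 0.34374571967310746
[199 118  33  61 904] r 16.12791424204381 ang from axis -21.00172964833734 line -22.17540746482864 offset mm 0.33034983120740125
```

The nose is at -22.2° and the target is -26.1 to -26.7°. The last contact pose was face -24.8°, v 17.7, so I'll repeat it turned by 4.2°.

Request:
{"method": "jog_arm", "body": {
  "plan": [0,-5,0,0,0,0,4.2,0,-5,0,0,0,0,0,0,0,0,0,0,0,0,0,0,0,0,0,0,0]
}}

```text
time_s: 16.65
tcp_pos: [0.5251, 0.1549, 0.1499]
ee_rot: [[0.487, 0.873, 0.001], [0.873, -0.487, 0.0], [0.001, 0.001, -1.0]]
wrist_force: [-0.4, 0.5, 0.3]
opening: -0.0002
grasp_force: 0.0
```

```bash
python3 - <<'E'
from h import *
rel()
E
```

```text
v,u mm 45.01189843037101 14.047167247588945 face nose deg -29.172800925901008 z 0.14985265005710782 F [-0.39768675  0.53250979  0.3341561 ] T [ 0.01967837 -0.06429834  0.00037445] t 16.65 q6 42.98232558739789
```

Request:
{"method": "jog_arm", "body": {
  "plan": [0,-2,0.65,0,0,0,0,0,0,0,3.75,0,0,0,0,0,0,3.75,0,0,0,0,0,0,0,0,0,0,0,-0.3,0,0,0,0,0,0,-0.2,0,0,0,0,0,0,0,0,0,0,0,0]
}}

```text
time_s: 17.52
tcp_pos: [0.5196, 0.1306, 0.0761]
ee_rot: [[0.486, 0.874, 0.003], [0.874, -0.486, 0.001], [0.002, 0.002, -1.0]]
wrist_force: [-0.4, -0.6, -0.4]
opening: -0.0002
grasp_force: 0.0
```

```bash
python3 - <<'E'
from h import *
rel()
E
```

```text
v,u mm 21.076854416724768 21.09866855114983 face nose deg -29.085200874024174 z 0.07607124571881131 F [-0.35179606 -0.63882701 -0.42231187] T [0.07006717 0.03047114 0.01703526] t 17.525 q6 40.527199854076315
```

Request:
{"method": "jog_arm", "body": {
  "plan": [0,-0.1,0,0,0,0,0,0,-0.1,0,0,0,0,0,0,-0.1,0,0,0,0,0,0,0,0,0,0,0,0]
}}

```text
time_s: 18.02
tcp_pos: [0.5183, 0.1284, 0.0753]
ee_rot: [[0.486, 0.874, 0.003], [0.874, -0.486, 0.001], [0.002, 0.002, -1.0]]
wrist_force: [2.9, 3.3, 2.9]
opening: 0.0001
grasp_force: 2.3
```

```bash
python3 - <<'E'
from h import *
rel()
E
```

```text
v,u mm 18.518408213602022 21.041434362260222 face nose deg -29.080458914044115 z 0.07529395003901622 F [2.93881997 3.28069628 2.94757403] T [ 0.62297188 -0.45600819  0.04682973] t 18.025 q6 40.28620386930253
```

Request:
{"method": "jog_arm", "body": {
  "plan": [0,-0.08,0,0,0,0,0,0,0,0,0,0,0,0]
}}

```text
time_s: 18.27
tcp_pos: [0.5181, 0.1275, 0.0753]
ee_rot: [[0.486, 0.874, 0.003], [0.874, -0.486, 0.001], [0.002, 0.002, -1.0]]
wrist_force: [3.4, 3.2, 2.0]
opening: 0.0001
grasp_force: 2.4
```

```bash
python3 - <<'E'
from h import *
rel()
E
```

```text
v,u mm 17.65283110337557 21.333238907266296 face nose deg -29.073055486824437 z 0.07534010473028503 F [3.44951218 3.21890367 2.01559718] T [ 0.53536321 -0.64552923 -0.00099099] t 18.275 q6 40.21881794261555
```

Request:
{"method": "jog_arm", "body": {
  "plan": [0,0.5,0,0,0,0,0,0,1,0,-4,0,0,0,0,6,0,-4,0,0,0,0,6,0,0,0,0,0,0,0,0,0,0,0,0]
}}

```text
time_s: 18.9
tcp_pos: [0.5791, 0.2407, 0.1486]
ee_rot: [[0.483, 0.875, -0.001], [0.875, -0.483, -0.0], [-0.001, -0.0, -1.0]]
wrist_force: [0.4, 0.1, -1.0]
opening: -0.0003
grasp_force: 0.0
```

```bash
python3 - <<'E'
from h import *
z=lambda im,x,y,w,h,k:cv2.resize(im[y:y+h,x:x+w],None,fx=k,fy=k,interpolation=cv2.INTER_CUBIC)
t=np.mean([ctrl.capture("top").astype(float) for _ in range(4)],0).astype(np.uint8)[:,:,::-1];s=ctrl.capture("side")[:,:,::-1]
cv2.imwrite("pics/top4.png",t);nose2(t)
cv2.imwrite("pics/dial4.png",np.hstack([z(t,216,216,50,50,8),z(t,326,212,40,50,8)]))
E
```

```text
[ 199  117   41   71 1001] r 15.302904061396172 ang from axis -26.112196162727216 line -25.775572258253685 offset mm -0.08990703379549089
```

View pics/dial4.png

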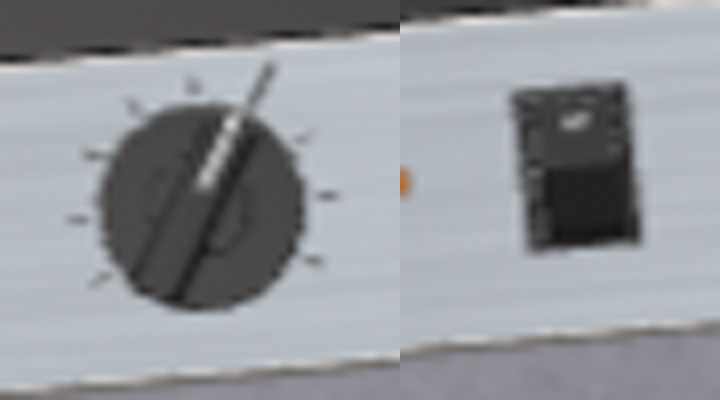

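The index mark, from crop (205,185) to (240,112), now runs straight into the long line, which ends at (270,65). It measures -25.8° to -26.1° against -26.1°. The rocker's far half is flat, and the arm is clear of everything.

```bash
python3 -c "
from bench import ctrl
print(ctrl.close_job())"
```

```text
the job is handed in; nothing more can be done
None
```

The job is handed in, with no verdict returned: the dial's index mark measures within about 0.5° of the long line, the rocker is pressed to its end stop, the arm touched only those two, and it ended clear.

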